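Seat two packing pieces in the thickness gauge

ROBOT

A 6-joint arm with a two-finger parallel gripper is mounted at the origin on the work surface; the furniture and walls round the work are solid. World frame = base frame: x ahead of the robot, y to its left, z up, the work surface at z = 0. Lengths are in m, angles in rad, forces in N, time in s.
With the tool pointing down it reaches from about 0.275 to 0.85 m from the base axis. Payload 5.2 kg.
Tool frame: the origin (TCP) lies between the finger pads; the fingertips stand 22 mm ahead of it and the grasp point (between the pads) lies 3 mm ahead of it (env.tip_reach is the z of the fingertips in the tool frame, in m); z points along the fingers, y is the line along which they close (so a half turn about z gives the same grasp; the last joint's range is limited). The gripper opens to 85 mm and grips with 20 to 120 N. Pads are 22 mm wide; open, the fingers measure 114 mm over their backs; the gripper's body (76 mm by 85 mm) begins 54 mm behind the grasp point. The pads swing forward as they close: fully open they stand 13 mm farther back than shut.
Start: joints at [-1.549, 0.259, 1.535, -0, 1.348, -0.203], TCP at [0.123, -0.536, 0.253] pointing down, gripper open.
Joint ranges: [-3.14, 3.14], [-0.91, 2.08], [0.19, 2.58], [-1.22, 4.36], [0.22, 2.71], [-3.12, 3.12]. Speed limits (rad/s): [2.57, 2.57, 3.14, 3.14, 3.14, 3.14].

INTERFACE

Orientations are given as a unit quaternion [w, x, y, z].
In Python, from cell import readout, imaging, job, env gives the robot as it stands.
- The arm moves only by the tool play_rows, never from a script. Its argument "moves" is one flat list of numbers, 7 for each row, row after row: the shift along the tool's x, y, z in units of 0.25 m (1.0 is 0.25 m), then the turn, a rotation vector about the tool's x, y, z in units of 30 degrees (1.0 is 30 degrees), then the gripper command: -1 is fully open, 1 is shut, values between are in proportion. In form: [dx, dy, dz, rx, ry, rz, hand, dx, dy, dz, rx, ry, rz, hand, ...]. A call has 1 to 20 rows; each row is the pose to reach, as a shift and turn from the pose commanded when the call began, along the tool's axes at that moment; what a row does not reach only later rows make up. A row lasts 1/10 s, in which the tool goes at most 50 mm and 8.59 degrees, less where a joint would pass 70% of its speed; a pose out of reach is approached as far as the arm can. A call with a number of a shift or a turn outside -1 to 1 is refused whole. A call with a gripper value outside its range is refused whole. The fingers move at their own pace and stop on an object; the grip force is fixed at half the most. Time passes only in rows, so rows that repeat a pose let the fingers close. It gives the time, the measured TCP pose, the force, the opening and the grip force at its end, in the units of the state.
- readout.sense(): the state, without advancing time (a new reading comes with each control period).
- imaging.snapshot(name): name is "side" or "top"; returns the picture (420x560x3 uint8, red, green, blue); there is no depth.
- imaging.calibration(name): a dict with "fx", "fy", "cx", "cy" (pixels), "T" (4x4, takes a point from camera to world coordinates). Camera axes: x right, y down, z forward; pixel columns grow to the right and rows downward; lengths in m; the calibration is good to about 2 mm. A picture is of the moment at which its call begins. calibration takes no time and is no camera call.
- job.hand_in(): hands the job in; it is judged then, once.
The state is a dict: "time": time; "joint_pos": joint angles; "qvel": joint speeds; "tau": joint torques, N m; "tool_pos": TCP position; "tcp_rot": TCP orientation; "wrist_force": force on the tool from outside, world axes, zero at the start; "moment": the same for the moment, N m; "grip_width": opening from 0.0 (shut) to 1.0 (fully open); "gripper_force": force on a finger pad.
Only numpy, scipy, OpenCV 4.12 (cv2) and the standard library are available. Lean on these libraries where they do the work, as an engineer would, in place of code of your own. Each camera call takes 0.05 s, during which the arm holds its last target. There are 200 camera calls.

TASK

Take the two wooden packing pieces out of the stand and put each, on end, into the gauge slot that fits its thickness: first the thin one in the narrowest slot, then the thicker one in the middle-width slot. Slide each down until it stops on its hidden seat and hold it firmly home there for a moment with about 15 N (never more than 30 N on the gauge), so that its red pointer is level with the white mark, and let go. Leave the widest slot empty.

Things in the scene. Friction and masses are not known exactly. Their poses are not given: they have to be found in the camera images.
- piece_thin_mid (a point): centre of the thin piece, a wooden strip of 30 x 90 x 12 mm, 50 g, standing on end in the stand; its x axis runs along the 30 mm width, y along the 90 mm length (vertical while it stands, y up), z through the 12 mm thickness. It belongs in gauge_thin
- piece_thick_mid (a point): centre of the thicker piece, a wooden block of 34 x 105 x 18 mm, 50 g, standing on end in the stand; its x axis runs along the 34 mm width, y along the 105 mm length (vertical while it stands, y up), z through the 18 mm thickness. It belongs in gauge_thick
- stand: fixed wooden stand, 68 x 160 x 36 mm (x, y, z), origin at the centre of its underside; two equal recesses 39 x 27 mm (x, y), 40 mm either side of the origin along y, with floors 10 mm above the table, each holding one piece loosely on end, its thickness along the stand's y; which piece is in which recess varies
- gauge_thin: The narrowest of the three slots, for the 12 mm piece. Aluminium gauge block, 46 x 62 x 75 mm (x, y, z), origin at the centre of its underside, z up, front with black window to -x. Its slot, centred on the origin, is open at the top, 34 mm long (x), 30 mm wide (y) at the rim, narrowing to 14 mm at 17 mm depth, then parallel. Seat 32 to 48 mm below the rim, see gauge_base
- gauge_thick: The slot of middle width, for the 18 mm piece. Aluminium gauge block, 50 x 62 x 75 mm (x, y, z), origin at the centre of its underside, z up, front with black window to -x. Its slot, centred on the origin, is open at the top, 38 mm long (x), 36 mm wide (y) at the rim, narrowing to 20 mm at 17 mm depth, then parallel. Seat 32 to 48 mm below the rim, see gauge_base
- gauge_spare: The widest slot, for a 24 mm piece that is not here; it stays empty. Aluminium gauge block, 50 x 62 x 75 mm (x, y, z), origin at the centre of its underside, z up, front with black window to -x. Its slot, centred on the origin, is open at the top, 38 mm long (x), 42 mm wide (y) at the rim, narrowing to 26 mm at 17 mm depth, then parallel. Seat 32 to 48 mm below the rim, see gauge_base
- pointer_thin (a joint): travel of the follower and red pointer of gauge_thin, in m: 0 to 0.002 at the start, grows as it is pushed down, 0.008 when flush with the ledges (piece home), 0.014 at its lowest (what went down is too thin for that slot)
- pointer_thick (a joint): travel of the follower and red pointer of gauge_thick, in m: 0 to 0.002 at the start, grows as it is pushed down, 0.008 when flush with the ledges (piece home), 0.014 at its lowest (what went down is too thin for that slot)
- pointer_spare (a joint): travel of the follower and red pointer of gauge_spare, in m: 0 to 0.002 at the start, grows as it is pushed down, 0.008 when flush with the ledges (piece home), 0.014 at its lowest (what went down is too thin for that slot)
- gauge_base: fixed steel plate, 84 x 226 x 12 mm, origin under its centre; the 3 blocks stand on it along y, 70 mm apart, in any order. In each slot, at a depth set anew each time and hidden (to be felt), two ledges on stiff rubber (15 N/mm) stop the fitting piece. Between them a red follower stands 8 mm proud; about 5 N moves it and it stays where left. Its red pointer in front is level with the white mark when home

How it is judged:
By the outcome, as a careful person would: the job done as asked, in the order asked, and still so for the second after the job is handed in, with the robot touching nothing.
It also fails if it takes over 69 s, if anything falls off the work surface, if the arm or the gripper's body presses on something with over 40 N, if the wrist force passes 120 N, or if a joint passes its speed limit or range.

## Working session

There is one attempt and no reset: what is moved stays moved. The work goes in short steps, Python scripts to look and compute and a tool call to move; the robot and the scene stay as the last step left them, time stands still between calls to the robot, and variables do not carry over. Pictures are saved under pics/ and viewed, at most 10 in all, crops included, and the job is handed in when it is done.

Besides the shell and the picture viewer there is one more tool, called after "Call:" as name(argument=value, ...) on one line, values as JSON. play_rows: Moves the arm, as the interface text tells. Shifts and turns lie within -1 to 1; 1 stands for 0.25 m of shift or 30 degrees of turn. Its arguments: {"type":"object","properties":{"moves":{"type":"array"}},"required":["moves"]}

```bash
ls; mkdir -p pics; python3 - <<'E'
from cell import readout, imaging, job, env
import cv2, numpy as np
for n in ("side","top"):
    im=imaging.snapshot(n); cv2.imwrite(f"pics/{n}0.png",im[...,::-1])
    c=imaging.calibration(n); print(n,c["fx"],c["fy"],c["cx"],c["cy"]); print(np.round(c["T"],4))
s=readout.sense(); print({k:np.round(v,4) for k,v in s.items()}); print(env.tip_reach)
E
```

```text
pics
side 509.4660353837874 509.4660353837874 282.93811044466065 217.12589293559728
[[-0.9896 -0.0986  0.1049  0.4118]
 [-0.1423  0.563  -0.8141  0.923 ]
 [ 0.0212 -0.8206 -0.5712  0.7178]
 [ 0.      0.      0.      1.    ]]
top 463.19553355732467 463.19553355732467 277.7116363048565 210.50161042210996
[[ 0.0231 -0.9812  0.1916  0.3502]
 [-0.9997 -0.0248 -0.0064  0.0197]
 [ 0.011  -0.1914 -0.9815  1.0093]
 [ 0.      0.      0.      1.    ]]
{'time': np.float64(0.1), 'joint_pos': array([-1.5488,  0.2593,  1.536 ,  0.    ,  1.348 , -0.2028]), 'qvel': array([-0.0005, -0.0012, -0.0022, -0.0008, -0.0005, -0.    ]), 'tau': array([ 2.90000e-03, -4.46965e+01, -2.91247e+01, -0.00000e+00,
        6.20000e-03, -0.00000e+00]), 'tool_pos': array([ 0.1226, -0.5357,  0.2525]), 'tcp_rot': array([-8.000e-04,  9.937e-01,  1.122e-01,  1.000e-04]), 'wrist_force': array([-0.277 ,  0.4019, -0.8579]), 'moment': array([-0.0219, -0.0129,  0.0177]), 'gripper_force': np.float64(0.0), 'grip_width': np.float64(0.9937)}
0.022
```

View pics/side0.png

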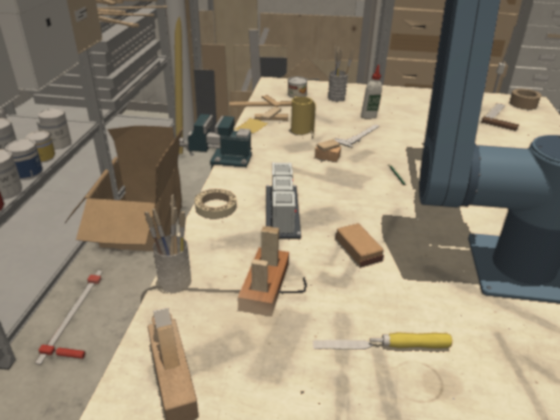

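View pics/top0.png

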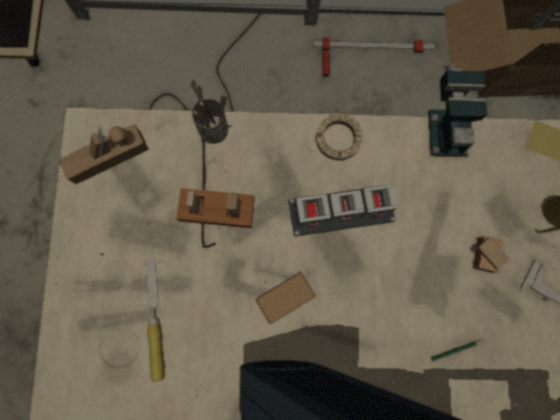

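Side view: the stand is at about (265,280), with gauges at (284,200). Top view: the stand is at (216,208), with gauges at (313,208), (347,203) and (379,198). I'll enlarge both.

```bash
python3 - <<'E'
import cv2, numpy as np
t=cv2.imread("pics/top0.png")[170:250,165:415]; s=cv2.imread("pics/side0.png")[150:320,220:330]
t=cv2.resize(t,None,fx=3.2,fy=3.2,interpolation=cv2.INTER_CUBIC)
cv2.imwrite("pics/c1.png",t)
a=cv2.resize(s[:90],None,fx=3.3,fy=3.3,interpolation=cv2.INTER_CUBIC); b=cv2.resize(s[70:],None,fx=3.3,fy=3.3,interpolation=cv2.INTER_CUBIC)
h=max(len(a),len(b)); o=np.zeros((h+256,800,3),np.uint8); o[:256]=t; o[256:256+len(a),:363]=a; o[256:256+len(b),400:763]=b
cv2.imwrite("pics/c1.png",o[:600]); print(o.shape)
E
```

```text
(586, 800, 3)
```

View pics/c1.png

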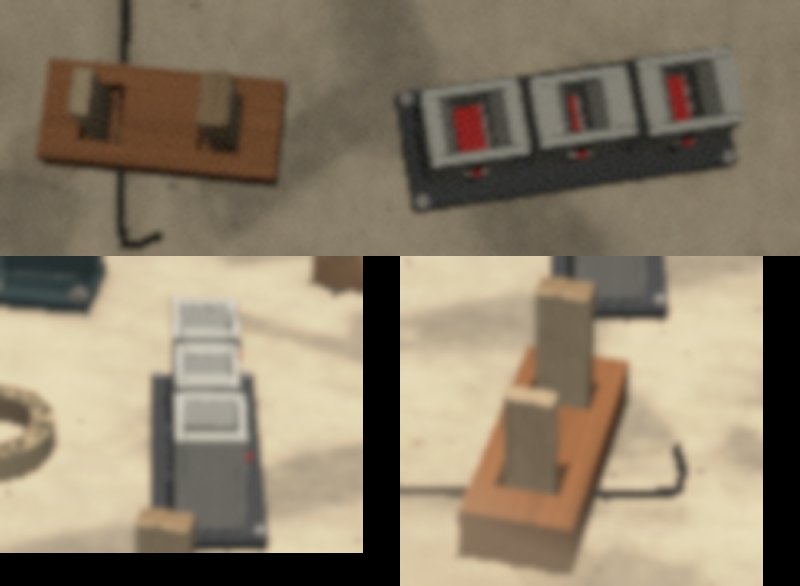

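The thin piece stands in the left (+y) recess and the thick piece in the right one. Going by follower width, the gauges from left to right are spare, thin, thick. Next I'll measure them.

```bash
cat > h.py <<'E'
import cv2, numpy as np
from cell import readout, imaging, job, env
from scipy.spatial.transform import Rotation as R
def cast(n,px,z):
    c=imaging.calibration(n); T=np.array(c["T"]); px=np.atleast_2d(px).astype(float)
    d=np.c_[(px[:,0]-c["cx"])/c["fx"],(px[:,1]-c["cy"])/c["fy"],np.ones(len(px))]@T[:3,:3].T
    o=T[:3,3]; return (o+d*((z-o[2])/d[:,2])[:,None])
def proj(n,p):
    c=imaging.calibration(n); T=np.array(c["T"]); q=(np.atleast_2d(p)-T[:3,3])@T[:3,:3]
    return np.c_[q[:,0]/q[:,2]*c["fx"]+c["cx"],q[:,1]/q[:,2]*c["fy"]+c["cy"]]
def rect(n,cnt,z):
    w=cast(n,cnt.reshape(-1,2),z)[:,:2]*1000
    (c,s,a)=cv2.minAreaRect(w.astype(np.float32)); return np.round(c,1),np.round(s,1),round(a,1)
def grid(n,x0,y0,x1,y1,k=8):  # upsampled roi
    return cv2.resize(imaging.snapshot(n)[y0:y1,x0:x1],None,fx=k,fy=k,interpolation=cv2.INTER_CUBIC)
E
python3 - <<'E'
from h import *
k=4
def up(n): return cv2.resize(cv2.imread(f"pics/{n}0.png"),None,fx=k,fy=k,interpolation=cv2.INTER_CUBIC)
def cn(m,amin):
    cs,h=cv2.findContours(m.astype(np.uint8),cv2.RETR_CCOMP,cv2.CHAIN_APPROX_NONE)
    return [((c.reshape(-1,2)+.5)/k-.5,h[0][i][3]>=0,cv2.contourArea(c)/k/k) for i,c in enumerate(cs) if cv2.contourArea(c)>amin*k*k]
I=up("top"); hsv=cv2.cvtColor(I,cv2.COLOR_BGR2HSV)
H,S,V=[hsv[...,i].astype(int) for i in range(3)]
roi=np.zeros(H.shape,bool); roi[165*k:250*k,165*k:415*k]=1
print("stand")
for c,h,a in cn((S>110)&(H<20)&(V>60)&roi,60): print(h,a,rect("top",c.astype(np.float32),.036))
print("rims top")
for th in (125,140,150):
  for c,h,a in cn((S<45)&(V>th)&roi,60):
    if c[:,0].mean()>285: print(th,h,a,c.mean(0).round(1),rect("top",c.astype(np.float32),.087))
print("pieces top")
for th in (140,150):
  for c,h,a in cn((V>th)&(S>30)&(S<100)&roi,30):
    if c[:,0].mean()<285:
      for z in (.1,.115): print(th,z,a,c.mean(0).round(1),rect("top",c.astype(np.float32),z))
I=up("side"); hsv=cv2.cvtColor(I,cv2.COLOR_BGR2HSV); H,S,V=[hsv[...,i].astype(int) for i in range(3)]
for (x,y) in ((284,205),(284,215),(268,232),(268,245),(260,265),(259,275),(276,196),(284,197)): print(x,y,hsv[y*k,x*k])
for (x,y) in ((191,195),(231,196),(195,200),(313,194),(300,205),(350,192),(180,196)): print('top',x,y)
E
```

```text
stand
False 125.4375 (array([544.4, -58. ]), array([32.3, 20.3]), 8.6)
False 73.0625 (array([ 569. , -199.2]), array([32.2, 13. ]), 8.4)
False 2035.28125 (array([545.4, 147.3]), array([160.1,  70.4]), 85.9)
True 239.40625 (array([554.5, 196.1]), array([36.9, 46.9]), 75.0)
rims top
125 False 98.625 [336.4 205.1] (array([ 546.6, -105.6]), array([41.7, 14.4]), 9.5)
125 False 83.53125 [357.2 198.8] (array([ 557.2, -148.6]), array([35.6, 14.8]), 17.8)
125 False 75.0625 [393.2 195.5] (array([ 567.6, -221.3]), array([38.2, 10.9]), 9.5)
pieces top
284 205 [ 24  22 183]
284 215 [ 23  22 106]
268 232 [ 17  88 150]
268 245 [ 19  73 112]
260 265 [ 17  78 147]
259 275 [ 17  74 114]
276 196 [ 21  20 180]
284 197 [ 24  22 165]
top 191 195
top 231 196
top 195 200
top 313 194
top 300 205
top 350 192
top 180 196
```

```bash
python3 - <<'E'
from h import *
k=4
def run(n,mask,z,box,amin,cond=None):
    m=np.zeros(mask.shape,np.uint8); x0,y0,x1,y1=[b*k for b in box]; m[y0:y1,x0:x1]=mask[y0:y1,x0:x1]
    cs,h=cv2.findContours(m,cv2.RETR_CCOMP,cv2.CHAIN_APPROX_NONE)
    for i,c in enumerate(cs):
        a=cv2.contourArea(c)/k/k
        if a>amin: p=((c.reshape(-1,2)+.5)/k-.5); print(n,"hole" if h[0][i][3]>=0 else "out",round(a),p.mean(0).round(1),*[rect(n,p.astype(np.float32),zz) for zz in z])
def ch(n):
    I=cv2.resize(cv2.imread(f"pics/{n}0.png"),None,fx=k,fy=k,interpolation=cv2.INTER_CUBIC)
    return I,[c.astype(int) for c in cv2.split(cv2.cvtColor(I,cv2.COLOR_BGR2HSV))]
I,(H,S,V)=ch("side")
for t in (135,150): print(t); run("side",(V>t)&(S<45),(.087,),(268,160,300,206),30)
for t in (130,137): print(t); run("side",(V>t)&(V<185)&(S>60),(.1,.115),(250,224,282,272),20)
I,(H,S,V)=ch("top")
for t in (95,105,115): print(t); run("top",(V>t)&(S<42),(.087,),(288,180,402,225),60)
g=cv2.imread("pics/top0.png"); hh=cv2.cvtColor(g,cv2.COLOR_BGR2HSV)
print(hh[196,180:245,1]); print(hh[196,180:245,2]); print(hh[208,295:330,2]); print(hh[208,295:330,1])
E
```

```text
135
side out 895 [283.1 184.3] (array([ 547.6, -122.6]), array([ 58.1, 203.3]), 10.0)
150
side out 877 [282.9 184.2] (array([ 547.7, -122.6]), array([ 56.6, 203.3]), 10.0)
side hole 37 [283.7 201.4] (array([535.3, -39.3]), array([36. , 12.5]), 10.1)
130
side out 367 [267.  252.5] (array([542.8, 147.9]), array([ 58.7, 148.8]), 8.3) (array([539.6, 166.7]), array([ 57.3, 145.2]), 8.3)
137
side out 135 [277.2 258.9] (array([523. , 170.6]), array([26. , 96.6]), 8.3) (array([520.3, 188.8]), array([25.4, 94.3]), 8.3)
side out 96 [258.7 257.5] (array([546.3, 173.7]), array([105.3,  30.2]), 87.2) (array([543. , 191.9]), array([102.7,  29.5]), 87.2)
side out 96 [267.9 230.3] (array([546.6,  98.7]), array([41.3, 33.7]), 78.4) (array([543.4, 118.7]), array([40.3, 32.9]), 78.4)
95
top out 726 [312.9 207.5] (array([538.6, -57.9]), array([51.2, 63. ]), 9.5)
top hole 372 [313.1 207.8] (array([537.3, -58.3]), array([41.4, 41.2]), 9.8)
top out 659 [346.7 202.6] (array([ 550.6, -126.9]), array([47.3, 62.7]), 9.4)
top hole 226 [346.9 202.7] (array([ 550. , -127.1]), array([36.4, 29.1]), 9.8)
top out 705
[... 1203 characters left out ...]
49 145 146 155 154 149 151 147
 150 146 159 140 152 146 149 149 149 149 138 129 110 101  99 100  98 104
  99 100 104 103 120 144 148 154 145 149 151]
[107 105 103 105 106 104 107 113 122 127 129 126 120  92  69  62  60  67
  70  69  70  71  71  84  96 105 108 109 108 109 108 107 106 108 108 109
 107 108 106 111 109 108 106 106 108 106 109 109 109 109 108 107 104 103
 108 102  96  82  83  94 100 101 104 103 101]
[ 40  44  73 110 127 132 131 123 104  82  77  86 112 125 130 132 132 133
 132 128 119 102  78  60  65  73  73  77  92 114 129 132 127 112  82]
[ 26  29  28  30  28  27  25  25  27  25  50 101 164 194 202 197 193 192
 195 183 137  85  49  30  27  31  38  30  30  29  26  25  28  30  28]
```

```bash
python3 - <<'E'
from h import *
k=4
I=cv2.resize(cv2.imread("pics/top0.png"),None,fx=k,fy=k,interpolation=cv2.INTER_CUBIC)
H,S,V=[c.astype(int) for c in cv2.split(cv2.cvtColor(I,cv2.COLOR_BGR2HSV))]
for box,z,t in (((183,188,200,213),.1,100),((183,188,200,213),.1,110),((224,188,244,213),.115,90),((224,188,244,213),.115,97)):
    m=np.zeros(V.shape,np.uint8); x0,y0,x1,y1=[b*k for b in box]; m[y0:y1,x0:x1]=((S<118)&(V>t))[y0:y1,x0:x1]
    cs,_=cv2.findContours(m,cv2.RETR_EXTERNAL,cv2.CHAIN_APPROX_NONE); c=max(cs,key=cv2.contourArea)
    p=(c.reshape(-1,2)+.5)/k-.5; print(t,cv2.contourArea(c)/16,p.mean(0),rect("top",p.astype(np.float32),z))
s=readout.sense(); r=R.from_quat(s["tcp_rot"],scalar_first=True); print(r.as_matrix().round(4))
E
```

```text
100 117.125 [190.3381295  193.47302158] (array([552.2, 189.1]), array([36. , 33.8]), 1.5)
110 107.3125 [190.27518657 193.17723881] (array([552.5, 189.1]), array([35.5, 33.8]), 1.5)
90 239.46875 [232.83131068 195.63875405] (array([548. , 102.1]), array([41.5, 39.3]), 1.5)
97 228.78125 [232.78114887 195.42354369] (array([548.3, 102.1]), array([41. , 39.3]), 1.5)
[[ 9.748e-01  2.229e-01 -0.000e+00]
 [ 2.229e-01 -9.748e-01  1.700e-03]
 [ 3.000e-04 -1.600e-03 -1.000e+00]]
```

```bash
python3 - <<'E'
from h import *
print(cast("top",[[190,198.3]],.1), cast("top",[[232,200.8]],.115))
print(cast("side",[[260.2,270.2]],.1), cast("side",[[271,237]],.115))
g=cv2.cvtColor(cv2.imread("pics/top0.png"),cv2.COLOR_BGR2HSV)
print(g[184:212,190,2],g[184:212,190,1]);print(g[184:214,232,2],g[184:214,232,1])
g=cv2.cvtColor(cv2.imread("pics/side0.png"),cv2.COLOR_BGR2HSV)
print(g[255:275,260,2]);print(g[220:245,270,2]); print(g[264,245:275,2]); print(g[231,255:285,2])
E
```

```text
[[0.54815414 0.19035209 0.1       ]] [[0.5419586  0.10457001 0.115     ]]
[[0.54215094 0.21920598 0.1       ]] [[0.53581315 0.13531019 0.115     ]]
[134 134 133 132 128 117 113 120 124 128 129 128 129 129 127 127 125 129
 128 126 123 108  80  66  63  62  58  56] [ 57  61  59  60  74 107 113  94  82  78  81  80  77  79  78  78  78  79
  80  81  81  80  89  93 113 123 154 164]
[132 133 133 133 133 130 131 127 114 104 104 103 104 103 102 105 102 104
 105 106 106 108 109 107  98  73  50  48  47  42] [ 60  59  63  61  59  57  60  66  78  96  98 102  98 102 103 102 105 103
 100 101  99  99  98 107 104 112 117 106  98  97]
[150 144 131 122 137 171 199 207 196 170 138 119 114 114 114 113 113 112
 113 113]
[ 65  65  65  66  67  80 112 145 165 172 178 178 163 137 118 114 114 113
 113 114 114 114 113 113 114]
[220 221 222 221 218 203 171 144 138 144 149 153 158 161 163 170 179 187
 193 195 190 169 142 127 124 123 122 120 120 119]
[202 201 201 201 198 187 173 166 165 165 165 163 162 165 172 178 179 179
 178 178 176 170 152 125 104 101 102 102 102 103]
```

```bash
cat >> h.py <<'E'
def down(yaw):  # tool y (closing line) at angle yaw deg in world, z down
    a=np.radians(yaw); y=np.array([np.cos(a),np.sin(a),0]); z=np.array([0,0,-1.]); return np.c_[np.cross(y,z),y,z]
def units(p0,M0,p1,M1):
    return np.round(np.r_[M0.T@(np.array(p1)-p0)/.25, R.from_matrix(M0.T@M1).as_rotvec(degrees=True)/30],4)
def now():
    s=readout.sense(); return s["tool_pos"],R.from_quat(s["tcp_rot"],scalar_first=True).as_matrix(),s
def nav(p1,yaw1,n=1,p0=None,yaw0=None):
    if p0 is None:
        p0,M,_=now(); yaw0=np.degrees(np.arctan2(M[1,1],M[0,1]))
    p0=np.array(p0);p1=np.array(p1)
    for i in range(n):
        a=p0+(p1-p0)*i/n; b=p0+(p1-p0)*(i+1)/n; ya=yaw0+(yaw1-yaw0)*i/n; yb=yaw0+(yaw1-yaw0)*(i+1)/n
        print(units(a,down(ya),b,down(yb)).tolist(), b.round(3), round(yb,1))
E
python3 -c "
from h import *
nav([.548,.190,.23],-4.1,4)"
```

```text
[0.5765, -0.6126, 0.0225, 0.0, 0.0, -0.6085] [ 0.229 -0.354  0.247] -58.9
[0.7393, -0.4012, 0.0225, 0.0, 0.0, -0.6085] [ 0.335 -0.173  0.241] -40.6
[0.8278, -0.1494, 0.0225, 0.0, 0.0, -0.6085] [0.442 0.009 0.236] -22.4
[0.833, 0.1174, 0.0225, 0.0, 0.0, -0.6085] [0.548 0.19  0.23 ] -4.1
```

Call:
play_rows(moves=[0.576,-0.613,0.022,0,0,-0.609,-1,0.576,-0.613,0.022,0,0,-0.609,-1,0.576,-0.613,0.022,0,0,-0.609,-1,0.576,-0.613,0.022,0,0,-0.609,-1,0.576,-0.613,0.022,0,0,-0.609,-1])

```text
time: 0.6
tool_pos: [0.2302, -0.3498, 0.2473]
tcp_rot: [-0.002, 0.963, 0.27, 0.001]
wrist_force: [-0.0, -0.3, 0.2]
grip_width: 0.999
gripper_force: 0.0
```

Call:
play_rows(moves=[0.739,-0.401,0.022,0,0,-0.609,-1,0.739,-0.401,0.022,0,0,-0.609,-1,0.739,-0.401,0.022,0,0,-0.609,-1,0.739,-0.401,0.022,0,0,-0.609,-1,0.739,-0.401,0.022,0,0,-0.609,-1])

```text
time: 1.1
tool_pos: [0.3363, -0.1694, 0.2421]
tcp_rot: [-0.001, 0.907, 0.42, 0.001]
wrist_force: [-0.4, -0.6, -1.2]
grip_width: 0.999
gripper_force: 0.0
```

Call:
play_rows(moves=[0.828,-0.149,0.022,0,0,-0.609,-1,0.828,-0.149,0.022,0,0,-0.609,-1,0.828,-0.149,0.022,0,0,-0.609,-1,0.828,-0.149,0.022,0,0,-0.609,-1,0.828,-0.149,0.022,0,0,-0.609,-1])

```text
time: 1.6
tool_pos: [0.4433, 0.0111, 0.2365]
tcp_rot: [-0.0, 0.829, 0.559, 0.001]
wrist_force: [-0.3, -0.4, 0.2]
grip_width: 1.002
gripper_force: 0.0
```

Call:
play_rows(moves=[0.833,0.117,0.022,0,0,-0.609,-1,0.833,0.117,0.022,0,0,-0.609,-1,0.833,0.117,0.022,0,0,-0.609,-1,0.833,0.117,0.022,0,0,-0.609,-1,0.833,0.117,0.022,0,0,-0.609,-1,0.833,0.117,0.022,0,0,-0.609,-1,0.833,0.117,0.022,0,0,-0.609,-1])

```text
time: 2.3
tool_pos: [0.5473, 0.1878, 0.2308]
tcp_rot: [-0.0, 0.732, 0.681, -0.001]
wrist_force: [-0.7, -0.0, 0.1]
grip_width: 0.999
gripper_force: 0.0
```

Call:
play_rows(moves=[0.01,0.003,0.2,0,0,0,-1,0.01,0.003,0.38,0,0,0,-1,0.01,0.003,0.5,0,0,0,-1,0.01,0.003,0.571,0,0,0,-1,0.01,0.003,0.571,0,0,0,-1,0.01,0.003,0.571,0,0,0,-1])

```text
time: 2.9
tool_pos: [0.5487, 0.1905, 0.0894]
tcp_rot: [0.0, 0.732, 0.681, 0.0]
wrist_force: [0.7, 0.2, 1.0]
grip_width: 1.001
gripper_force: 0.0
```

```bash
python3 - <<'E'
from h import *
a=imaging.snapshot("top")[150:250,150:280]; b=imaging.snapshot("side")[180:320,205:335]
a=cv2.resize(a,None,fx=3,fy=3,interpolation=3);b=cv2.resize(b,None,fx=3,fy=3,interpolation=3)
o=np.zeros((420,790,3),np.uint8);o[:300,:390]=a;o[:,400:]=b;cv2.imwrite("pics/g1.png",o[...,::-1])
E
```

```text
(no output)
```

View pics/g1.png

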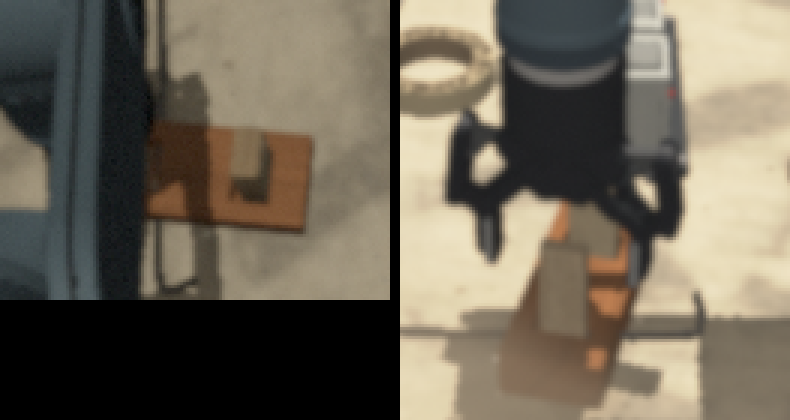

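The fingers straddle the thin piece: side-crop columns 495 and 628 with the piece at 565. I'm closing now.

Call:
play_rows(moves=[0,0,0,0,0,0,1,0,0,0,0,0,0,1,0,0,0,0,0,0,1,0,0,0,0,0,0,1,0,0,0,0,0,0,1,0,0,0,0,0,0,1,0,0,0,0,0,0,1,0,0,0,0,0,0,1,0,0,0,0,0,0,1,0,0,0,0,0,0,1])

```text
time: 4.0
tool_pos: [0.5486, 0.1923, 0.089]
tcp_rot: [0.0, 0.732, 0.682, 0.0]
wrist_force: [-1.0, 0.1, 5.5]
grip_width: 0.336
gripper_force: 59.1
```

```bash
python3 -c "
from h import *
p,M,s=now(); print(p,s['wrist_force'],s['moment'],M.round(3))
nav([.5487,.1905,.205],-4.1,1); p=[.5487,.1905,.205]
nav([.5505,-.1269,.205],9.66,2,p,-4.1)"
```

```text
[0.54862219 0.19226065 0.08901146] [-0.96672483  0.13279934  5.45630311] [-0.03027526  0.30862876 -0.01035211] [[ 0.07   0.998  0.   ]
 [ 0.998 -0.07   0.   ]
 [ 0.     0.    -1.   ]]
[-0.007, 0.0008, -0.464, 0.0, 0.0, 0.0023] [0.549 0.19  0.205] -4.1
[-0.6329, 0.049, 0.0, 0.0, 0.0, -0.2293] [0.55  0.032 0.205] 2.8
[-0.6342, -0.0272, 0.0, 0.0, 0.0, -0.2293] [ 0.55  -0.127  0.205] 9.7
```

Call:
play_rows(moves=[0,0,-0.1,0,0,0,1,0,0,-0.25,0,0,0,1,0,0,-0.4,0,0,0,1,0,0,-0.544,0,0,0,1,0,0,-0.544,0,0,0,1])

```text
time: 4.5
tool_pos: [0.5513, 0.1927, 0.23]
tcp_rot: [0.003, 0.732, 0.682, 0.004]
wrist_force: [0.5, 0.2, -0.9]
grip_width: 0.337
gripper_force: 59.4
```

Call:
play_rows(moves=[-0.15,0.012,0,0,0,-0.06,1,-0.3,0.024,0,0,0,-0.115,1,-0.45,0.037,0,0,0,-0.17,1,-0.637,0.049,0,0,0,-0.229,1,-0.637,0.049,0,0,0,-0.229,1])

```text
time: 5.0
tool_pos: [0.5493, 0.0273, 0.2233]
tcp_rot: [0.0, 0.691, 0.723, -0.001]
wrist_force: [0.8, -0.4, -1.3]
grip_width: 0.337
gripper_force: 59.4
```

Call:
play_rows(moves=[-0.2,-0.009,0,0,0,-0.07,1,-0.4,-0.018,0,0,0,-0.14,1,-0.55,-0.025,0,0,0,-0.2,1,-0.637,-0.027,0,0,0,-0.229,1,-0.637,-0.027,0,0,0,-0.229,1,-0.637,-0.027,0,0,0,-0.229,1,-0.637,-0.027,0,0,0,-0.229,1,-0.637,-0.027,0,0,0,-0.229,1])

```text
time: 5.8
tool_pos: [0.5506, -0.1254, 0.2244]
tcp_rot: [-0.0, 0.644, 0.765, 0.0]
wrist_force: [-0.4, 0.2, -0.1]
grip_width: 0.344
gripper_force: 59.3
```

```bash
python3 - <<'E'
from h import *
p,M,s=now(); print(p,s['wrist_force'],s['moment'],s['qvel'].round(4)); nav([.5505,-.1269,.185],9.66)
a=imaging.snapshot("top")[150:250,270:420]; b=imaging.snapshot("side")[100:240,225:345]
a=cv2.resize(a,None,fx=2.8,fy=2.8,interpolation=3);b=cv2.resize(b,None,fx=3,fy=3,interpolation=3)
o=np.zeros((420,790,3),np.uint8);o[:280,:420]=a;o[:,430:]=b;cv2.imwrite("pics/g2.png",o[...,::-1])
E
```

```text
[ 0.55059048 -0.12543788  0.22439289] [-0.42562455  0.23369373 -0.14544028] [-0.02795181  0.00138937 -0.00638247] [ 0.0008 -0.0026 -0.0024 -0.0029 -0.0001 -0.0036]
[-0.0057, -0.0014, 0.1576, 0.0, 0.0, 0.0043] [ 0.55  -0.127  0.185] 9.7
```

View pics/g2.png

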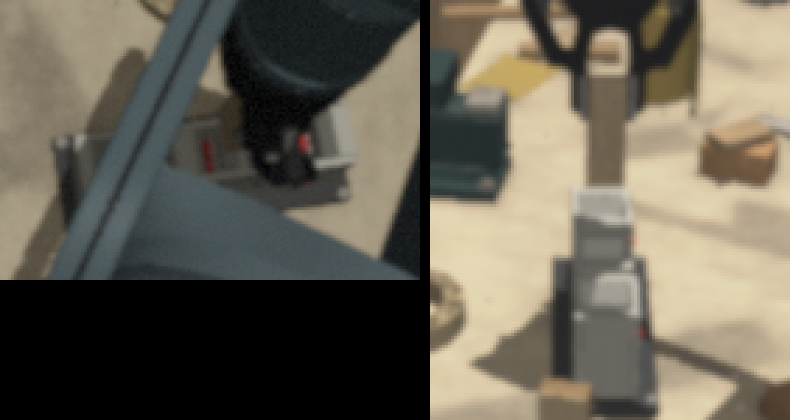

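```bash
cat >> h.py <<'E'
def edges(n,row,x0,x1,bright=False):
    g=cv2.cvtColor(imaging.snapshot(n) if isinstance(n,str) else n,cv2.COLOR_RGB2GRAY).astype(float)
    return g[row,x0:x1]
E
python3 - <<'E'
from h import *
im=imaging.snapshot("side"); cv2.imwrite("pics/side1.png",im[...,::-1])
p,M,s=now(); g=cv2.cvtColor(im,cv2.COLOR_RGB2GRAY).astype(int)
for r in (142,148,154,158,160,162,164,166): print(r,g[r,272:296])
# predicted edges of +y face
ey=M[:,1]; n=-M[:,0] if M[1,0]<0 else M[:,0]
for dz in (-.05,-.079):
  for sx in (-.015,.015): print(dz,sx,proj("side",p+ey*sx+n*.006+np.array([0,0,dz])))
E
```

```text
142 [201 200 199 193 175 142 111  99 100 102 100  99  97  97  98  98 101 118
 150 172 179 180 180 180]
148 [201 201 200 194 177 145 112  98  98 100 101 100  98  97  96  97 101 117
 141 158 164 165 165 164]
154 [211 211 210 202 178 140 111 101  99  99  99 101 101 100  98  99 108 138
 174 197 204 204 205 205]
158 [209 209 208 201 178 141 112 102 100  99 100  99  98  97  97  99 114 147
 185 206 213 213 213 212]
160 [208 209 208 202 180 145 117 106 104 105 106 106 106 106 105 107 122 156
 189 206 210 211 210 210]
162 [203 206 205 200 190 177 166 160 159 159 159 159 160 160 160 160 166 180
 196 205 206 206 207 207]
164 [193 197 189 182 182 181 179 180 182 179 177 176 179 182 182 183 188 198
 203 200 201 205 207 208]
166 [191 191 178 164 162 162 161 161 163 161 158 155 157 161 163 164 168 178
 187 186 187 194 199 201]
-0.05 -0.015 [[289.65158475 149.83885388]]
-0.05 0.015 [[276.63903004 149.75736668]]
-0.079 -0.015 [[289.29522837 160.9547011 ]]
-0.079 0.015 [[276.46350375 160.88415304]]
```

```bash
python3 - <<'E'
from h import *
g=cv2.cvtColor(cv2.imread("pics/side0.png"),cv2.COLOR_BGR2GRAY).astype(int)
a=np.radians(9.66); ex=np.array([np.cos(a),np.sin(a),0]); ey=np.array([-np.sin(a),np.cos(a),0])
for nm,c,L in (("spare",(.5387,-.0578,.087),.05),("thin",(.5505,-.1269,.087),.046),("thick",(.5622,-.196,.087),.05)):
  c=np.array(c)
  for t in (.025,0,-.025):
    e=[proj("side",c+ex*sx*L/2+ey*t)[0] for sx in (1,-1)]; m=(e[0]+e[1])/2; r=round(m[1])
    row=g[r]; row=row.astype(float)
    print(nm,t,np.round(e,1).tolist(),r,row[266:304].astype(int).tolist())
E
```

```text
spare 0.025 [[272.4, 202.6], [294.6, 202.7]] 203 [108, 83, 80, 80, 77, 79, 114, 162, 186, 177, 163, 161, 163, 163, 163, 163, 163, 163, 163, 164, 164, 163, 164, 163, 163, 170, 184, 188, 164, 124, 97, 112, 154, 188, 202, 207, 208, 211]
spare 0 [[272.3, 196.6], [294.1, 196.7]] 197 [108, 84, 81, 76, 66, 74, 117, 167, 189, 183, 168, 162, 161, 161, 161, 161, 161, 161, 161, 161, 161, 161, 161, 161, 157, 157, 175, 184, 157, 113, 99, 131, 174, 200, 207, 209, 210, 211]
spare -0.025 [[272.3, 190.9], [293.6, 191.0]] 191 [115, 87, 82, 77, 67, 72, 104, 136, 156, 165, 169, 170, 171, 170, 171, 171, 171, 170, 168, 166, 165, 164, 165, 165, 163, 160, 151, 134, 108, 94, 115, 161, 194, 207, 211, 213, 214, 214]
thin 0.025 [[273.0, 186.4], [292.4, 186.5]] 186 [143, 129, 126, 123, 119, 113, 127, 163, 186, 188, 185, 189, 190, 191, 191, 191, 190, 190, 190, 190, 190, 190, 187, 184, 189, 189, 167, 140, 131, 135, 154, 184, 204, 211, 211, 212, 211, 212]
thin 0 [[272.9, 181.0], [292.0, 181.1]] 181 [207, 206, 205, 205, 200, 185, 170, 180, 192, 180, 164, 159, 160, 161, 163, 163, 162, 162, 163, 163, 163, 161, 158, 16
[... 329 characters left out ...]
2.0, 171.6], [292.1, 171.8]] 172 [212, 213, 213, 212, 208, 201, 201, 199, 187, 181, 186, 190, 190, 190, 190, 190, 190, 189, 189, 187, 185, 184, 177, 173, 186, 197, 194, 187, 184, 183, 182, 181, 181, 181, 181, 182, 182, 182]
thick 0 [[271.9, 166.7], [291.7, 166.8]] 167 [205, 206, 205, 204, 199, 192, 193, 194, 181, 166, 163, 163, 163, 163, 163, 163, 162, 161, 161, 163, 163, 164, 165, 171, 180, 181, 180, 184, 189, 193, 197, 200, 203, 204, 205, 206, 205, 206]
thick -0.025 [[271.8, 161.9], [291.3, 162.1]] 162 [208, 208, 207, 206, 204, 201, 204, 208, 207, 205, 205, 205, 205, 205, 205, 205, 204, 204, 204, 205, 206, 206, 206, 207, 209, 209, 209, 209, 208, 208, 209, 210, 211, 211, 212, 213, 213, 213]
```

Piece edges in the side view (columns 276.6 and 289.4) match the prediction from the arm, and the rim edges agree with the top-view measurement, so x is good to about 0.5 mm. Lowering.

Call:
play_rows(moves=[-0.006,0,0.1,0,0,0.004,1,-0.006,0,0.18,0,0,0.004,1,-0.006,0,0.215,0,0,0.004,1,-0.006,0,0.215,0,0,0.004,1,-0.006,0,0.215,0,0,0.004,1,-0.006,0,0.215,0,0,0.004,1])

```text
time: 6.55
tool_pos: [0.5516, -0.1287, 0.172]
tcp_rot: [0.001, 0.646, 0.764, 0.0]
wrist_force: [0.5, -0.5, -0.3]
grip_width: 0.342
gripper_force: 59.3
```

Call:
play_rows(moves=[0,0,0.01,0,0,0,1,0,0,0.02,0,0,0,1,0,0,0.03,0,0,0,1,0,0,0.04,0,0,0,1,0,0,0.05,0,0,0,1,0,0,0.05,0,0,0,1])

```text
time: 7.15
tool_pos: [0.5506, -0.1283, 0.1578]
tcp_rot: [-0.0, 0.646, 0.764, -0.0]
wrist_force: [0.2, 0.2, -0.1]
grip_width: 0.342
gripper_force: 59.3
```

```bash
python3 -c "
from h import *
p,M,s=now(); print(p,s['wrist_force'],s['moment']); nav([.5506,-.1269,p[2]],9.66)"
```

```text
[ 0.55059064 -0.12831618  0.1577589 ] [ 0.23940057  0.17219126 -0.09011003] [-0.04418973 -0.02944991  0.0002487 ]
[0.0056, 0.001, 0.0, 0.0, 0.0, -0.0027] [ 0.551 -0.127  0.158] 9.7
```

Call:
play_rows(moves=[0.005,0,0.008,0,0,-0.002,1,0.005,0,0.016,0,0,-0.002,1,0.005,0,0.024,0,0,-0.002,1,0.005,0,0.032,0,0,-0.002,1,0.005,0,0.04,0,0,-0.002,1,0.005,0,0.048,0,0,-0.002,1,0.005,0,0.056,0,0,-0.002,1,0.005,0,0.056,0,0,-0.002,1])

```text
time: 7.95
tool_pos: [0.5504, -0.127, 0.1439]
tcp_rot: [-0.0, 0.645, 0.764, -0.0]
wrist_force: [-1.2, 0.5, -1.6]
grip_width: 0.345
gripper_force: 59.4
```

Call:
play_rows(moves=[0,0,0.004,0,0,0,1,0,0,0.008,0,0,0,1,0,0,0.012,0,0,0,1,0,0,0.016,0,0,0,1,0,0,0.02,0,0,0,1,0,0,0.024,0,0,0,1,0,0,0.028,0,0,0,1,0,0,0.032,0,0,0,1,0,0,0.032,0,0,0,1])

```text
time: 8.85
tool_pos: [0.5506, -0.1271, 0.1361]
tcp_rot: [-0.0, 0.645, 0.764, 0.0]
wrist_force: [-1.0, 2.6, -1.2]
grip_width: 0.335
gripper_force: 59.4
```

Call:
play_rows(moves=[0,0,0.004,0,0,0,1,0,0,0.008,0,0,0,1,0,0,0.012,0,0,0,1,0,0,0.016,0,0,0,1,0,0,0.016,0,0,0,1])

```text
time: 9.35
tool_pos: [0.5506, -0.1271, 0.1321]
tcp_rot: [-0.0, 0.645, 0.764, 0.0]
wrist_force: [-0.6, 2.3, -0.4]
grip_width: 0.335
gripper_force: 59.4
```

Call:
play_rows(moves=[0,0,0.004,0,0,0,1,0,0,0.008,0,0,0,1,0,0,0.008,0,0,0,1])

```text
time: 9.65
tool_pos: [0.5507, -0.1271, 0.1306]
tcp_rot: [0.0, 0.645, 0.764, 0.0]
wrist_force: [-1.7, 3.9, 3.3]
grip_width: 0.341
gripper_force: 60.0
```

Call:
play_rows(moves=[0.002,0,0.004,0,0,0,1,0.002,0,0.008,0,0,0,1,0.002,0,0.012,0,0,0,1,0.002,0,0.016,0,0,0,1,0.002,0,0.016,0,0,0,1])

```text
time: 10.15
tool_pos: [0.5507, -0.127, 0.1267]
tcp_rot: [0.0, 0.645, 0.764, -0.0]
wrist_force: [-0.8, 3.9, 4.4]
grip_width: 0.341
gripper_force: 60.1
```

Call:
play_rows(moves=[0,0,0.002,0,0,0,1,0,0,0.004,0,0,0,1,0,0,0.006,0,0,0,1,0,0,0.006,0,0,0,1])

```text
time: 10.55
tool_pos: [0.5507, -0.127, 0.1253]
tcp_rot: [0.0, 0.645, 0.764, -0.0]
wrist_force: [-1.3, 2.5, 5.7]
grip_width: 0.338
gripper_force: 60.1
```

Pushing the follower; now half-millimetre steps toward the ledge.

Call:
play_rows(moves=[0,0,0.002,0,0,0,1,0,0,0.004,0,0,0,1,0,0,0.004,0,0,0,1])

```text
time: 10.85
tool_pos: [0.5507, -0.127, 0.1244]
tcp_rot: [0.0, 0.645, 0.764, -0.0]
wrist_force: [-1.3, 2.7, 6.6]
grip_width: 0.344
gripper_force: 60.1
```

Call:
play_rows(moves=[0,0,0.002,0,0,0,1,0,0,0.002,0,0,0,1])

```text
time: 11.05
tool_pos: [0.5507, -0.127, 0.1239]
tcp_rot: [0.0, 0.645, 0.764, -0.0]
wrist_force: [-2.1, 3.1, 5.6]
grip_width: 0.339
gripper_force: 60.1
```

Call:
play_rows(moves=[0,0,0.002,0,0,0,1,0,0,0.002,0,0,0,1])

```text
time: 11.25
tool_pos: [0.5507, -0.127, 0.1237]
tcp_rot: [0.001, 0.645, 0.764, -0.0]
wrist_force: [-3.5, 3.4, 8.0]
grip_width: 0.343
gripper_force: 60.4
```

Call:
play_rows(moves=[0,0,0.002,0,0,0,1,0,0,0.002,0,0,0,1])

```text
time: 11.45
tool_pos: [0.5508, -0.127, 0.1236]
tcp_rot: [0.001, 0.645, 0.764, -0.0]
wrist_force: [-3.0, 4.5, 10.2]
grip_width: 0.339
gripper_force: 60.6
```

Call:
play_rows(moves=[0,0,0.002,0,0,0,1,0,0,0.002,0,0,0,1])

```text
time: 11.65
tool_pos: [0.5508, -0.127, 0.1233]
tcp_rot: [0.001, 0.645, 0.764, -0.0]
wrist_force: [-4.1, 3.9, 12.8]
grip_width: 0.342
gripper_force: 60.9
```

Call:
play_rows(moves=[0,0,0.003,0,0,0,1,0,0,0.003,0,0,0,1,0,0,0.003,0,0,0,1,0,0,0.003,0,0,0,1])

```text
time: 12.05
tool_pos: [0.5508, -0.127, 0.1231]
tcp_rot: [0.001, 0.645, 0.764, -0.0]
wrist_force: [-5.5, 4.6, 15.3]
grip_width: 0.338
gripper_force: 61.3
```

```bash
python3 - <<'E'
from h import *
p,M,s=now(); print(p,s['wrist_force'],s['moment'])
a=imaging.snapshot("top")[160:240,290:410]; b=imaging.snapshot("side")[120:240,245:325]
a=cv2.resize(a,None,fx=4,fy=4,interpolation=3);b=cv2.resize(b,None,fx=3.8,fy=3.8,interpolation=3)
o=np.zeros((456,790,3),np.uint8);o[:320,:480]=a;o[:,486:]=b;cv2.imwrite("pics/g3.png",o[...,::-1])
E
```

```text
[ 0.55078489 -0.12698521  0.12307507] [-5.50517901  4.61301322 15.29762115] [0.85861163 1.18536564 0.01816246]
```

View pics/g3.png

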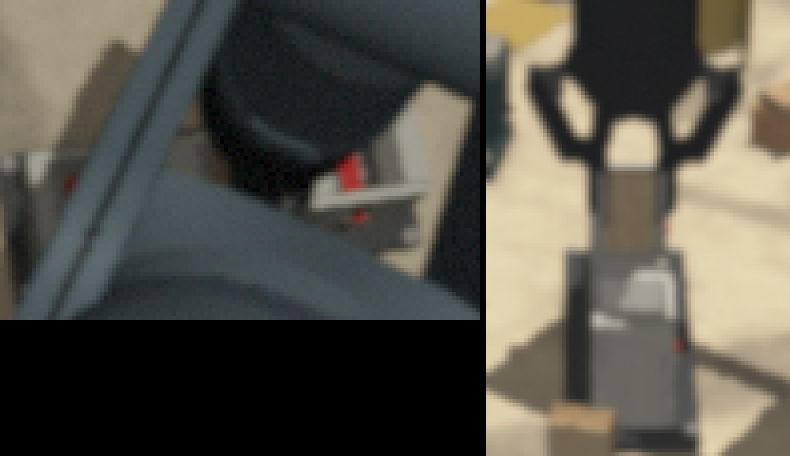

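The gauge read 15.3 N, and the approximately 12 N/mm slope matches the rubber ledges. I'll hold a little longer, release and retreat.

Call:
play_rows(moves=[0,0,0,0,0,0,1,0,0,0,0,0,0,1,0,0,0,0,0,0,1,0,0,0,0,0,0,1,0,0,0,0,0,0,-0.3,0,0,0,0,0,0,-1,0,0,0,0,0,0,-1,0,0,0,0,0,0,-1,0,0,0,0,0,0,-1,0,0,0,0,0,0,-1])

```text
time: 13.15
tool_pos: [0.5505, -0.1268, 0.1209]
tcp_rot: [-0.0, 0.645, 0.764, -0.0]
wrist_force: [-0.1, 0.2, 0.7]
grip_width: 1.0
gripper_force: 0.0
```

Call:
play_rows(moves=[0,0,-0.03,0,0,0,-1,0,0,-0.1,0,0,0,-1,0,0,-0.25,0,0,0,-1,0,0,-0.4,0,0,0,-1,0,0,-0.48,0,0,0,-1,0,0,-0.48,0,0,0,-1,0,0,-0.48,0,0,0,-1])

```text
time: 13.85
tool_pos: [0.5505, -0.1267, 0.2413]
tcp_rot: [0.0, 0.645, 0.764, 0.0]
wrist_force: [-0.4, 0.6, -1.4]
grip_width: 0.998
gripper_force: 0.0
```

```bash
python3 - <<'E'
from h import *
p,M,s=now(); print(p,s['wrist_force'],s['time'])
nav([.542,.104,.24],-4.1,1)
E
```

```text
[ 0.55049589 -0.12666603  0.24127456] [-0.39358084  0.64289302 -1.35799235] 13.85
[0.9153, 0.1211, 0.0051, 0.0, 0.0, 0.4581] [0.542 0.104 0.24 ] -4.1
```

Call:
play_rows(moves=[0.2,0.026,0,0,0,0.1,-1,0.4,0.053,0,0,0,0.2,-1,0.6,0.08,0,0,0,0.3,-1,0.8,0.106,0,0,0,0.4,-1,0.915,0.121,0,0,0,0.458,-1,0.915,0.121,0,0,0,0.458,-1,0.915,0.121,0,0,0,0.458,-1,0.915,0.121,0,0,0,0.458,-1])

```text
time: 14.65
tool_pos: [0.5418, 0.1029, 0.24]
tcp_rot: [-0.0, 0.732, 0.681, -0.001]
wrist_force: [0.2, -0.2, -0.1]
grip_width: 1.003
gripper_force: 0.0
```

```bash
python3 - <<'E'
from h import *
p,M,s=now(); print(p,s['wrist_force'],s['time'])
nav([.542,.104,.1],-4.1,1)
A=imaging.snapshot("top"); B=imaging.snapshot("side")
cv2.imwrite("pics/top2.png",A[...,::-1]);cv2.imwrite("pics/side2.png",B[...,::-1])
a=cv2.resize(A[170:240,285:410],None,fx=6,fy=6,interpolation=3);b=cv2.resize(B[130:260,220:340],None,fx=1.4,fy=1.4,interpolation=3)
o=np.zeros((600,790,3),np.uint8);o[:420,:750]=a;o[420:,:168]=b[:180];cv2.imwrite("pics/g4.png",o[...,::-1])
E
```

```text
[0.54179277 0.10289857 0.24000412] [ 0.20575776 -0.16667204 -0.07759458] 14.65
[0.0045, 0.0005, 0.56, 0.0, 0.0, -0.0007] [0.542 0.104 0.1  ] -4.1
```

View pics/g4.png

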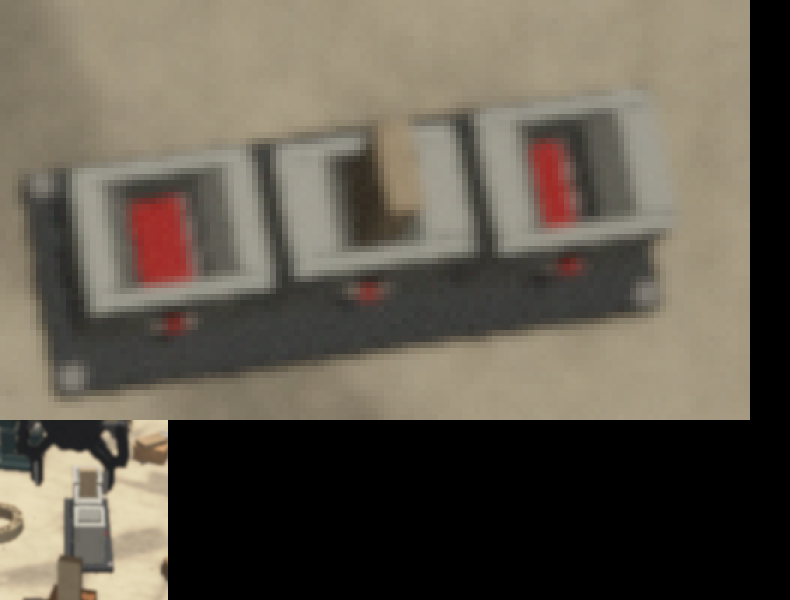

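Thin piece stands in the middle slot, its pointer at (370,292) of the crop, flanked by the white mark. I'll compare its pixel shift with the two unmoved pointers.

```bash
cat > ptr.py <<'E'
from h import *
def ptrs(f):
    I=cv2.imread(f).astype(float); out=[]
    for x0,y0,x1,y1 in ((308,221,321,228),(340,215,353,222),(373,210,386,218)):
        r=np.clip(I[y0:y1,x0:x1,2]-I[y0:y1,x0:x1,1]-15,0,None); w=np.clip(I[y0:y1,x0:x1].min(2)-60,0,None)
        yy,xx=np.mgrid[y0:y1,x0:x1]; out+= [((r*xx).sum()/r.sum()).round(2),((r*yy).sum()/r.sum()).round(2),((w*yy).sum()/max(w.sum(),1)).round(2)]
    return out
if __name__=="__main__":
    import sys
    for f in sys.argv[1:]: print(f,[float(v) for v in ptrs(f)])
E
python3 ptr.py pics/top0.png pics/top2.png; python3 - <<'E'
from h import *
c=np.array([.5505,-.1269,0]);a=np.radians(9.66); f=c-np.array([np.cos(a),np.sin(a),0])*.025
for z in (.04,.048): print(proj("top",f+[0,0,z]))
E
```

```text
pics/top0.png [313.71, 223.54, 221.11, 346.46, 217.8, 215.53, 379.48, 213.95, 210.19]
pics/top2.png [313.72, 223.57, 222.74, 345.99, 218.3, 216.26, 379.5, 213.95, 210.31]
[[345.46023673 218.42347626]]
[[346.04573485 217.76200431]]
```

Call:
play_rows(moves=[0.003,0,0.18,0,0,0,-1,0.003,0,0.36,0,0,0,-1,0.003,0,0.5,0,0,0,-1,0.003,0,0.55,0,0,0,-1,0.003,0,0.55,0,0,0,-1,0.003,0,0.55,0,0,0,-1,0.003,0,0.55,0,0,0,-1])

```text
time: 15.45
tool_pos: [0.5439, 0.1044, 0.1057]
tcp_rot: [0.001, 0.732, 0.681, 0.001]
wrist_force: [-0.6, -0.4, -0.6]
grip_width: 0.998
gripper_force: 0.0
```

The mid pointer moved (-0.47, +0.50) px while the others stayed put. That is about 6–7 mm of travel, consistent with home. Now gripping the thick piece.

Call:
play_rows(moves=[0,0,0,0,0,0,-1,0,0,0,0,0,0,1,0,0,0,0,0,0,1,0,0,0,0,0,0,1,0,0,0,0,0,0,1,0,0,0,0,0,0,1,0,0,0,0,0,0,1,0,0,0,0,0,0,1,0,0,0,0,0,0,1])

```text
time: 16.35
tool_pos: [0.5422, 0.1047, 0.1038]
tcp_rot: [0.0, 0.732, 0.681, 0.0]
wrist_force: [-1.2, 0.6, 5.5]
grip_width: 0.392
gripper_force: 59.7
```

```bash
python3 -c "
from h import *
p,M,s=now(); print(p,s['wrist_force'],s['moment'])
q=[.5422,.104,.265]; nav(q,-4.1,1); nav([.5623,-.196,.265],9.66,2,q,-4.1)"
```

```text
[0.54223389 0.1046773  0.10381964] [-1.21554374  0.59522605  5.54727639] [0.14455555 0.35396271 0.0209524 ]
[-0.0027, 0.0001, -0.6447, 0.0, 0.0, -0.0001] [0.542 0.104 0.265] -4.1
[-0.5956, 0.083, 0.0, 0.0, 0.0, -0.2293] [ 0.552 -0.046  0.265] 2.8
[-0.6012, 0.0111, 0.0, 0.0, 0.0, -0.2293] [ 0.562 -0.196  0.265] 9.7
```

Call:
play_rows(moves=[0,0,-0.1,0,0,0,1,0,0,-0.25,0,0,0,1,0,0,-0.4,0,0,0,1,0,0,-0.55,0,0,0,1,0,0,-0.645,0,0,0,1,0,0,-0.645,0,0,0,1])

```text
time: 16.95
tool_pos: [0.5441, 0.1046, 0.2684]
tcp_rot: [0.003, 0.732, 0.681, 0.003]
wrist_force: [0.2, 0.7, -0.5]
grip_width: 0.389
gripper_force: 60.8
```

Call:
play_rows(moves=[-0.15,0.02,0,0,0,-0.06,1,-0.3,0.041,0,0,0,-0.115,1,-0.45,0.062,0,0,0,-0.17,1,-0.596,0.083,0,0,0,-0.229,1,-0.596,0.083,0,0,0,-0.229,1])

```text
time: 17.45
tool_pos: [0.5519, -0.0497, 0.2626]
tcp_rot: [-0.001, 0.691, 0.723, -0.001]
wrist_force: [-0.7, -0.2, -0.3]
grip_width: 0.387
gripper_force: 60.7
```

Call:
play_rows(moves=[-0.18,0.003,0,0,0,-0.07,1,-0.36,0.006,0,0,0,-0.14,1,-0.52,0.009,0,0,0,-0.2,1,-0.602,0.011,0,0,0,-0.229,1,-0.602,0.011,0,0,0,-0.229,1,-0.602,0.011,0,0,0,-0.229,1,-0.602,0.011,0,0,0,-0.229,1,-0.602,0.011,0,0,0,-0.229,1,-0.602,0.011,0,0,0,-0.229,1])

```text
time: 18.35
tool_pos: [0.5623, -0.1945, 0.265]
tcp_rot: [0.0, 0.645, 0.764, 0.0]
wrist_force: [-0.3, 0.4, -0.7]
grip_width: 0.384
gripper_force: 60.8
```

```bash
python3 -c "
from h import *
p,M,s=now(); print(p,s['wrist_force'],s['moment']); nav([.5623,-.196,.19],9.66)"
```

```text
[ 0.56231474 -0.19450769  0.26495178] [-0.29288816  0.41945244 -0.67314706] [ 0.0309874  -0.03764533  0.03138506]
[-0.0059, -0.0011, 0.2998, 0.0, 0.0, 0.0021] [ 0.562 -0.196  0.19 ] 9.7
```

Call:
play_rows(moves=[-0.004,-0.001,0.15,0,0,0.002,1,-0.004,-0.001,0.25,0,0,0.002,1,-0.004,-0.001,0.3,0,0,0.002,1,-0.004,-0.001,0.3,0,0,0.002,1,-0.004,-0.001,0.3,0,0,0.002,1,-0.004,-0.001,0.3,0,0,0.002,1])

```text
time: 18.95
tool_pos: [0.5631, -0.1971, 0.1915]
tcp_rot: [0.001, 0.646, 0.764, 0.0]
wrist_force: [-0.5, -0.4, 0.4]
grip_width: 0.386
gripper_force: 60.7
```

Call:
play_rows(moves=[0,0,0.01,0,0,0,1,0,0,0.02,0,0,0,1,0,0,0.03,0,0,0,1,0,0,0.04,0,0,0,1,0,0,0.05,0,0,0,1,0,0,0.06,0,0,0,1,0,0,0.06,0,0,0,1])

```text
time: 19.65
tool_pos: [0.5619, -0.1966, 0.1742]
tcp_rot: [-0.0, 0.646, 0.764, -0.0]
wrist_force: [0.2, 0.7, 0.0]
grip_width: 0.39
gripper_force: 60.7
```

```bash
python3 -c "
from h import *
p,M,s=now(); print(p,s['wrist_force'],s['moment']); nav([.5622,-.196,p[2]],9.66)"
```

```text
[ 0.56188582 -0.19658032  0.17423982] [0.18030378 0.69347673 0.00699173] [ 0.03535288  0.00898715 -0.04406091]
[0.0021, 0.0016, 0.0, 0.0, 0.0, -0.0027] [ 0.562 -0.196  0.174] 9.7
```

Call:
play_rows(moves=[0.002,0.001,0.008,0,0,-0.002,1,0.002,0.001,0.016,0,0,-0.002,1,0.002,0.001,0.024,0,0,-0.002,1,0.002,0.001,0.032,0,0,-0.002,1,0.002,0.001,0.04,0,0,-0.002,1,0.002,0.001,0.048,0,0,-0.002,1,0.002,0.001,0.056,0,0,-0.002,1,0.002,0.001,0.06,0,0,-0.002,1,0.002,0.001,0.06,0,0,-0.002,1])

```text
time: 20.55
tool_pos: [0.5622, -0.1961, 0.1596]
tcp_rot: [-0.0, 0.645, 0.764, -0.0]
wrist_force: [0.2, -0.4, 0.1]
grip_width: 0.393
gripper_force: 60.7
```

Call:
play_rows(moves=[0,0,0.004,0,0,0,1,0,0,0.008,0,0,0,1,0,0,0.012,0,0,0,1,0,0,0.016,0,0,0,1,0,0,0.016,0,0,0,1])

```text
time: 21.05
tool_pos: [0.5622, -0.1961, 0.1556]
tcp_rot: [-0.0, 0.645, 0.764, -0.0]
wrist_force: [0.5, 0.4, -0.8]
grip_width: 0.393
gripper_force: 60.7
```

Call:
play_rows(moves=[0,0,0.004,0,0,0,1,0,0,0.008,0,0,0,1,0,0,0.012,0,0,0,1,0,0,0.016,0,0,0,1,0,0,0.016,0,0,0,1])

```text
time: 21.55
tool_pos: [0.5622, -0.1961, 0.1516]
tcp_rot: [-0.0, 0.645, 0.764, -0.0]
wrist_force: [0.3, -0.1, 0.2]
grip_width: 0.39
gripper_force: 60.7
```

Call:
play_rows(moves=[0,0,0.004,0,0,0,1,0,0,0.008,0,0,0,1,0,0,0.012,0,0,0,1,0,0,0.016,0,0,0,1,0,0,0.016,0,0,0,1])

```text
time: 22.05
tool_pos: [0.5622, -0.1961, 0.1476]
tcp_rot: [-0.0, 0.645, 0.764, -0.0]
wrist_force: [0.3, 0.2, -0.7]
grip_width: 0.391
gripper_force: 60.7
```

Call:
play_rows(moves=[0,0,0.004,0,0,0,1,0,0,0.008,0,0,0,1,0,0,0.008,0,0,0,1])

```text
time: 22.35
tool_pos: [0.5623, -0.1962, 0.1458]
tcp_rot: [0.0, 0.645, 0.764, -0.0]
wrist_force: [1.0, -0.0, -0.2]
grip_width: 0.391
gripper_force: 60.9
```

Call:
play_rows(moves=[0,0,0.004,0,0,0,1,0,0,0.008,0,0,0,1,0,0,0.008,0,0,0,1])

```text
time: 22.65
tool_pos: [0.5624, -0.1962, 0.1442]
tcp_rot: [0.0, 0.645, 0.764, 0.0]
wrist_force: [-0.8, 0.6, 4.0]
grip_width: 0.386
gripper_force: 61.3
```

Call:
play_rows(moves=[0,0,0.004,0,0,0,1,0,0,0.008,0,0,0,1,0,0,0.008,0,0,0,1])

```text
time: 22.95
tool_pos: [0.5624, -0.1962, 0.1418]
tcp_rot: [0.0, 0.645, 0.764, 0.0]
wrist_force: [-1.2, 0.7, 3.8]
grip_width: 0.386
gripper_force: 61.2
```

Call:
play_rows(moves=[0,0,0.004,0,0,0,1,0,0,0.008,0,0,0,1,0,0,0.008,0,0,0,1])

```text
time: 23.25
tool_pos: [0.5624, -0.1962, 0.1397]
tcp_rot: [0.0, 0.645, 0.764, 0.0]
wrist_force: [0.2, 0.6, 2.8]
grip_width: 0.388
gripper_force: 61.2
```

Call:
play_rows(moves=[0,0,0.002,0,0,0,1,0,0,0.004,0,0,0,1,0,0,0.004,0,0,0,1])

```text
time: 23.55
tool_pos: [0.5624, -0.1962, 0.1388]
tcp_rot: [0.0, 0.645, 0.764, 0.0]
wrist_force: [-0.5, -0.3, 5.1]
grip_width: 0.39
gripper_force: 61.2
```

Call:
play_rows(moves=[0,0,0.002,0,0,0,1,0,0,0.004,0,0,0,1,0,0,0.004,0,0,0,1])

```text
time: 23.85
tool_pos: [0.5624, -0.1962, 0.1378]
tcp_rot: [0.0, 0.645, 0.764, 0.0]
wrist_force: [0.6, -0.0, 4.4]
grip_width: 0.388
gripper_force: 61.2
```

Call:
play_rows(moves=[0,0,0.002,0,0,0,1,0,0,0.002,0,0,0,1])

```text
time: 24.05
tool_pos: [0.5624, -0.1962, 0.1375]
tcp_rot: [0.0, 0.645, 0.764, 0.0]
wrist_force: [-0.6, -0.1, 5.7]
grip_width: 0.386
gripper_force: 61.5
```

Call:
play_rows(moves=[0,0,0.002,0,0,0,1,0,0,0.002,0,0,0,1])

```text
time: 24.25
tool_pos: [0.5624, -0.1962, 0.1374]
tcp_rot: [0.0, 0.645, 0.764, 0.0]
wrist_force: [0.1, 0.8, 7.5]
grip_width: 0.388
gripper_force: 61.8
```

Call:
play_rows(moves=[0,0,0.002,0,0,0,1,0,0,0.002,0,0,0,1])

```text
time: 24.45
tool_pos: [0.5624, -0.1963, 0.1372]
tcp_rot: [0.0, 0.645, 0.764, -0.0]
wrist_force: [-1.3, 0.7, 9.8]
grip_width: 0.39
gripper_force: 62.0
```

Call:
play_rows(moves=[0,0,0.002,0,0,0,1,0,0,0.002,0,0,0,1])

```text
time: 24.65
tool_pos: [0.5625, -0.1963, 0.1371]
tcp_rot: [0.001, 0.645, 0.764, 0.0]
wrist_force: [-2.4, 1.1, 11.7]
grip_width: 0.391
gripper_force: 62.3
```

Call:
play_rows(moves=[0,0,0.003,0,0,0,1,0,0,0.003,0,0,0,1,0,0,0.003,0,0,0,1])

```text
time: 24.95
tool_pos: [0.5625, -0.1963, 0.1368]
tcp_rot: [0.001, 0.645, 0.764, 0.0]
wrist_force: [-2.5, 1.4, 14.5]
grip_width: 0.391
gripper_force: 62.7
```

Call:
play_rows(moves=[0,0,0.001,0,0,0,1,0,0,0.001,0,0,0,1,0,0,0.001,0,0,0,1,0,0,0.001,0,0,0,1,0,0,0.001,0,0,0,1,0,0,0.001,0,0,0,1,0,0,0.001,0,0,0,1])

```text
time: 25.65
tool_pos: [0.5625, -0.1963, 0.1367]
tcp_rot: [0.001, 0.645, 0.764, 0.0]
wrist_force: [-3.3, 1.5, 14.8]
grip_width: 0.391
gripper_force: 62.7
```

Held at 14.8 N; releasing and retreating.

Call:
play_rows(moves=[0,0,0,0,0,0,-0.3,0,0,0,0,0,0,-1,0,0,0,0,0,0,-1,0,0,0,0,0,0,-1,0,0,0,0,0,0,-1,0,0,0,0,0,0,-1])

```text
time: 26.25
tool_pos: [0.5622, -0.1961, 0.1345]
tcp_rot: [-0.0, 0.645, 0.764, -0.0]
wrist_force: [-1.0, 1.3, -0.6]
grip_width: 0.996
gripper_force: 0.0
```

Call:
play_rows(moves=[0,0,-0.03,0,0,0,-1,0,0,-0.1,0,0,0,-1,0,0,-0.25,0,0,0,-1,0,0,-0.4,0,0,0,-1,0,0,-0.52,0,0,0,-1,0,0,-0.52,0,0,0,-1,0,0,-0.52,0,0,0,-1])

```text
time: 26.95
tool_pos: [0.5625, -0.1963, 0.2659]
tcp_rot: [0.001, 0.645, 0.764, 0.0]
wrist_force: [0.1, -0.1, 0.3]
grip_width: 0.999
gripper_force: 0.0
```

Call:
play_rows(moves=[0.2,0,0,0,0,0,-1,0.4,0,0,0,0,0,-1,0.6,0,0,0,0,0,-1,0.8,0,0,0,0,0,-1,1,0,0,0,0,0,-1,1,0,0,0,0,0,-1,1,0,0,0,0,0,-1])

```text
time: 27.65
tool_pos: [0.5195, 0.0515, 0.2636]
tcp_rot: [-0.001, 0.644, 0.765, -0.001]
wrist_force: [0.0, -0.4, 0.2]
grip_width: 1.004
gripper_force: 0.0
```

Call:
play_rows(moves=[0.15,0,0,0,0,0,-1,0.25,0,0,0,0,0,-1,0.25,0,0,0,0,0,-1,0.25,0,0,0,0,0,-1])

```text
time: 28.05
tool_pos: [0.5101, 0.1107, 0.2641]
tcp_rot: [-0.0, 0.645, 0.764, -0.001]
wrist_force: [-0.3, -0.5, -1.1]
grip_width: 1.002
gripper_force: 0.0
```

```bash
python3 - <<'E'
from h import *
A=imaging.snapshot("top"); B=imaging.snapshot("side")
cv2.imwrite("pics/top3.png",A[...,::-1])
a=cv2.resize(A[170:240,285:410],None,fx=4,fy=4,interpolation=3);b=cv2.resize(B[110:250,250:320],None,fx=4,fy=4,interpolation=3)
o=np.zeros((560,790,3),np.uint8);o[:280,:500]=a;o[:,505:785]=b;cv2.imwrite("pics/g5.png",o[...,::-1])
c=np.array([.5622,-.196,0]);t=np.radians(9.66); f=c-np.array([np.cos(t),np.sin(t),0])*.027
print(proj("top",f+[0,0,.04])-proj("top",f+[0,0,.048]))
E
python3 ptr.py pics/top0.png pics/top2.png pics/top3.png
```

```text
[[-0.84427462  0.68942976]]
pics/top0.png [313.71, 223.54, 221.11, 346.46, 217.8, 215.53, 379.48, 213.95, 210.19]
pics/top2.png [313.72, 223.57, 222.74, 345.99, 218.3, 216.26, 379.5, 213.95, 210.31]
pics/top3.png [313.7, 223.59, 222.6, 346.02, 218.31, 216.16, 378.51, 214.59, 210.38]
```

View pics/g5.png

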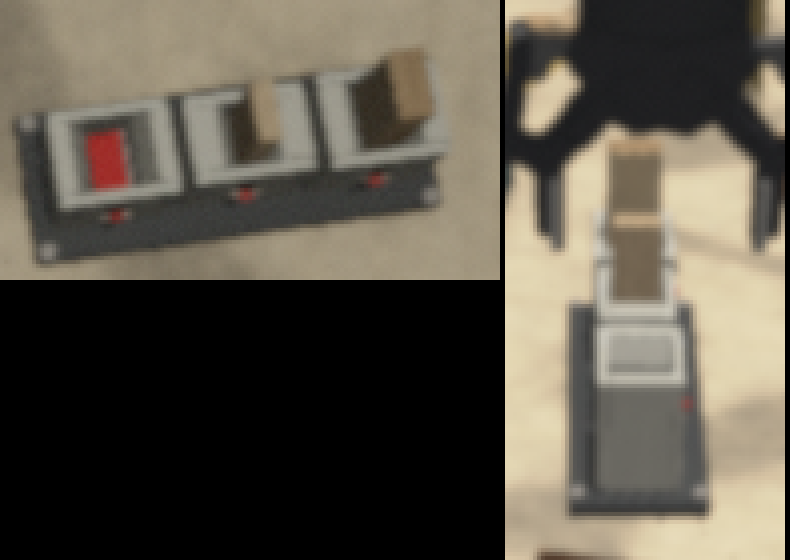

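Both pieces stand upright in the right slots, and the spare is untouched. One last number check: pointer heights against the white marks.

```bash
python3 - <<'E'
from h import *
t=np.radians(9.66); ex=np.array([np.cos(t),np.sin(t),0]); ey=np.array([-ex[1],ex[0],0])
I=cv2.imread("pics/top3.png").astype(float); I0=cv2.imread("pics/top0.png").astype(float)
cc=imaging.calibration("top"); T=np.array(cc["T"])
def hz(px,c,L):
    d=T[:3,:3]@[(px[0]-cc["cx"])/cc["fx"],(px[1]-cc["cy"])/cc["fy"],1]; o=T[:3,3]; q=c-ex*(L/2+.001)
    P=o+d*((q-o)@ex)/(d@ex); return round(P[2]*1e3,1), round((P-q)@ey*1e3,1)
for nm,c,L,b in (("spare",(.5387,-.0578,0),.05,(308,220,321,228)),("thin",(.5505,-.1269,0),.046,(340,215,353,222)),("thick",(.5622,-.196,0),.05,(372,211,386,219))):
  c=np.array(c);x0,y0,x1,y1=b
  for J in (I0,I):
    K=J[y0:y1,x0:x1]; r=np.clip(K[...,2]-K[...,1]-15,0,None); yy,xx=np.mgrid[y0:y1,x0:x1]
    print(nm,hz(((r*xx).sum()/r.sum(),(r*yy).sum()/r.sum()),c,L),end=" ")
  print(); print(I[y0:y1,x0:x1,1].astype(int)) if nm!="spare" else 0
E
```

```text
spare (np.float64(38.9), np.float64(-1.5)) spare (np.float64(38.2), np.float64(-1.6)) 
thin (np.float64(40.1), np.float64(-2.3)) thin (np.float64(33.9), np.float64(-2.3)) 
[[108 105 102  97  85  77  70  63  59  63  60  61  58]
 [ 69  68  68  66  58  42  39  41  55  61  61  61  56]
 [ 59  60  68  76  70  55  44  53  72  76  70  60  59]
 [ 59  60  75  89  84  67  56  62  76  75  67  62  58]
 [ 53  56  60  71  71  59  58  58  66  67  60  56  58]
 [ 55  51  45  51  56  57  60  58  59  61  62  61  61]
 [ 56  55  50  54  58  59  59  60  60  61  63  64  62]]
thick (np.float64(41.4), np.float64(-3.2)) thick (np.float64(34.3), np.float64(-2.7)) 
[[119 113 108 102 102  97  85  76  73  63  62  63  63  64]
 [ 79  73  69  65  65  60  50  44  48  53  54  56  57  59]
 [ 57  57  61  61  59  51  44  42  58  69  66  59  55  58]
 [ 58  58  61  64  64  55  52  58  71  80  73  64  60  56]
 [ 56  56  52  56  56  52  53  56  64  68  66  61  59  59]
 [ 54  51  42  41  47  45  53  55  59  64  61  57  60  61]
 [ 50  50  50  47  51  55  59  57  61  62  58  57  57  56]
 [ 56  55  58  59  59  58  62  65  58  57  63  63  61  64]]
```

```bash
python3 -c "
from cell import job; print(job.hand_in())"
```

```text
the job is handed in; nothing more can be done
None
```

The job is handed in at about 28 s of the 69 s allowed: the thin piece went home in the narrowest slot first, then the thicker one in the middle-width slot, each held at about 15 N and released; both pointers read level with their marks to within about 1–2 mm in the camera images, and the widest slot is empty.

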